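# Release the pins from a lever-lid hopper

### The job

Two hoppers of locating pins stand on the router bed, each with a lever at its right side that lifts its lid. Press the wider hopper's lever right down with the fingertips and keep it down until all three pins have rolled out into its front tray, then ease the lever back up slowly so that the lid shuts fully without slamming, and move clear. Touch neither the lids nor the pins, and leave the narrow hopper shut and everything else where it is.

Things in the scene. Friction and masses are not known exactly. Their poses are not given: they have to be found in the camera images.
- hopper_wide: The wide hopper of plywood and metal, fixed; 96 mm wide over its walls, base 250 x 108 mm. Origin: centre of its underside; -x is its front, facing the robot, z up. A ramp falls 12 degrees to the front lip. Rear half (walls 103 mm high): store for pins under the steel lid. Front half (walls 55 mm high): open tray, x -105 to 13 mm. Lever outside the right (-y) wall.
- lid_wide: The wide hopper's steel lid, 96 mm wide, 90 mm long; opens 0.75 rad. Origin at mid-hinge, at the rear (hopper x=105, z=106 mm); x to the rear, z up when shut, and tilting by the opening angle. Its front skirt holds the pins back; they pass under it from about 0.3 rad. If the lever is let go the lid slams. Not to be touched.
- lever_wide (a joint): Angle (rad) of the wide hopper's lever: 0 up (lid shut), 0.34 pressed right down to its hard stop (lid open); lid angle = 2.2 x lever angle. Pivots about a cross axis at hopper x=0, z=82 mm. Pressing it at the foot plate takes about 3 to 7 N; spring and lid weight push it back up. Coming up faster than 1.1 rad/s (foot plate over 0.15 m/s) is a slam.
- pad_wide (a point): Top centre of the wide hopper's lever foot plate, 40 x 40 x 6 mm, dark steel with rubber ribs, at the front right of the hopper, free above. Moves with the lever: when up it is at hopper x=-140, y=-84, z=75 mm; pressed right down at about x=-130, z=29 mm. 16 mm gap between the plate and the tray wall.
- pin_wide1: Aluminium pin, a plain cylinder 20 mm in diameter and 74 mm long, about 63 g; front one of the three in the wide hopper's store, lying across the ramp under the lid. Origin at its centre, its y along its length; it rolls.
- pin_wide2: Aluminium pin, a plain cylinder 20 mm in diameter and 74 mm long, about 63 g; middle one of the three in the wide hopper's store, lying across the ramp under the lid. Origin at its centre, its y along its length; it rolls.
- pin_wide3: Aluminium pin, a plain cylinder 20 mm in diameter and 74 mm long, about 63 g; rear one of the three in the wide hopper's store, lying across the ramp under the lid. Origin at its centre, its y along its length; it rolls.
- hopper_narrow: The narrow hopper of plywood and metal, fixed; 62 mm wide over its walls, base 250 x 74 mm. Origin: centre of its underside; -x is its front, facing the robot, z up. A ramp falls 12 degrees to the front lip. Rear half (walls 103 mm high): store for pins under the steel lid. Front half (walls 55 mm high): open tray, x -105 to 13 mm. Lever outside the right (-y) wall.
- lid_narrow: The narrow hopper's steel lid, 62 mm wide, 90 mm long; opens 0.75 rad. Origin at mid-hinge, at the rear (hopper x=105, z=106 mm); x to the rear, z up when shut, and tilting by the opening angle. Its front skirt holds the pins back; they pass under it from about 0.3 rad. If the lever is let go the lid slams. Not to be touched.
- lever_narrow (a joint): Angle (rad) of the narrow hopper's lever: 0 up (lid shut), 0.34 pressed right down to its hard stop (lid open); lid angle = 2.2 x lever angle. Pivots about a cross axis at hopper x=0, z=82 mm. Pressing it at the foot plate takes about 3 to 7 N; spring and lid weight push it back up. Coming up faster than 1.1 rad/s (foot plate over 0.15 m/s) is a slam.
- pad_narrow (a point): Top centre of the narrow hopper's lever foot plate, 40 x 40 x 6 mm, dark steel with rubber ribs, at the front right of the hopper, free above. Moves with the lever: when up it is at hopper x=-140, y=-67, z=75 mm; pressed right down at about x=-130, z=29 mm. 16 mm gap between the plate and the tray wall.
- collet_1: Grey spring collet, 26 mm across, 37 mm high, standing. Loose bystander, to be left alone. Origin: centre of its underside.
- spindle_nut: Pale round spindle nut, 50 mm across, 28 mm high. Loose bystander, to be left alone. Origin: centre of its underside.
- plug_case: Small round case with a pale lid, 45 mm across, 29 mm high. Loose bystander, to be left alone. Origin: centre of its underside.
- sanding_block: Cork sanding block, 64 x 108 x 35 mm. Loose bystander, to be left alone. Origin: centre of its underside.
- screw_tub: Pale open tub of screws, 71 mm across, 55 mm high. Loose bystander, to be left alone. Origin: centre of its underside.
- hold_down_1: Slotted hold-down strap with wing bolt, 34 x 130 x 46 mm. Loose bystander, to be left alone. Origin: centre of its underside.

How it is judged (in metres and radians):
On the way, in this order (a step that is already met when the one before it is completed fails the run):
1. the wide hopper's lever is pressed right down, its lid open by at least 0.65 of 0.75 rad (angle between lid_wide's own z axis and vertical above 0.65 rad), for 0.2 s.
2. its lid is shut again (angle between lid_wide's own z axis and vertical below 0.03 rad), for 0.2 s.
At the end, for the whole second after the job is handed in: Both lids are shut (under 0.03 rad), and the wide hopper's three pins lie at rest (under 0.03 m/s) in its front tray: centres between hopper x=-110 and 0 mm, within 30 mm of its middle line, 10 to 55 mm above the bed (angle between each of lid_wide, lid_narrow's own z axis and vertical below 0.03 rad and x of pin_wide1 in the frame of hopper_wide between -0.11 and 0 m and y of pin_wide1 in the frame of hopper_wide between -0.03 and 0.03 m and z of pin_wide1 in the frame of hopper_wide between 0.01 and 0.055 m and linear speed of each of pin_wide1, pin_wide2, pin_wide3 below 0.03 m/s and x of pin_wide2 in the frame of hopper_wide between -0.11 and 0 m and y of pin_wide2 in the frame of hopper_wide between -0.03 and 0.03 m and z of pin_wide2 in the frame of hopper_wide between 0.01 and 0.055 m and x of pin_wide3 in the frame of hopper_wide between -0.11 and 0 m and y of pin_wide3 in the frame of hopper_wide between -0.03 and 0.03 m and z of pin_wide3 in the frame of hopper_wide between 0.01 and 0.055 m); the robot touches nothing.
It fails at once if the wide hopper's lid slams (its lever comes up faster than 1.1 rad/s) (velocity of joint lever_wide below -1.1 rad/s).
It fails at once if the narrow hopper's lid is opened by more than 0.1 rad (angle between lid_narrow's own z axis and vertical above 0.1 rad).
It fails at once if the arm or fingers touch a lid itself instead of the lever (contact force between any of the fingers, the arm and lid_wide above 1 N or contact force between any of the fingers, the arm and lid_narrow above 1 N).
It fails at once if a pin of the wide hopper is touched by the arm or fingers, or lifted above the walls (contact force between any of the fingers, the arm and pin_wide1 above 0.5 N or contact force between any of the fingers, the arm and pin_wide2 above 0.5 N or contact force between any of the fingers, the arm and pin_wide3 above 0.5 N or z of any of pin_wide1, pin_wide2, pin_wide3 in the frame of hopper_wide above 0.11 m).
It fails at once if a bystander is moved more than 20 mm (distance of any of collet_1, spindle_nut, plug_case, sanding_block, screw_tub, hold_down_1 from where it was at the start of the episode above 0.02 m).
It also fails if it takes over 48 s, if anything falls off the work surface, if the arm or the gripper's body presses on something with over 40 N, if the wrist force passes 120 N, or if a joint passes its speed limit or range.

### The arm

A 6-joint arm with a two-finger parallel gripper is mounted at the origin on a cart in front of the work surface, level with it; the furniture and walls round the work are solid. World frame = base frame: x ahead of the robot, y to its left, z up, the work surface at z = 0. Lengths are in m, angles in degrees, forces in N, time in s.
With the tool pointing down it reaches from about 0.325 to 0.775 m from the base axis. Payload 5.5 kg.
Tool frame: the origin (TCP) lies at the centre of the arm's flange, where the gripper is bolted on; the fingertips stand 182 mm ahead of it and the grasp point (between the pads) lies 163 mm ahead of it; z points along the fingers, y is the direction in which the jaws open and shut (so a half turn about z gives the same grasp; the last joint's range is limited). The gripper opens to 88 mm and grips with 3 to 60 N. Pads are 20 mm wide; open, the fingers measure 115 mm over their backs; the gripper's body (75 mm by 178 mm) begins 61 mm behind the grasp point.
Start: joints at [-68.566, 5.22, 70.514, -0, 104.267, -3.249], TCP at [0.251, -0.545, 0.405] pointing down, gripper open.
Joint ranges: [-164.24, 164.24], [-49.07, 125.15], [9.68, 141.18], [-86.29, 266.29], [3.28, 154.24], [-151.56, 151.56]. Speed limits (degrees/s): [147.25, 147.25, 172.46, 180, 180, 180].

### API

Orientations are given as [roll, pitch, yaw] about the fixed x, y, z axes, in that order (R = Rz(yaw) Ry(pitch) Rx(roll)).
In Python, from station import r gives the robot as it stands. The module is installed in compiled form; this text tells all that it offers. Calls block until the motion is done:
- r.reach(position, orientation): joint-space move of the TCP to a pose.
- r.servo_line(position, rotation=None, speed=0.15): straight line of the TCP; rotation=None keeps the orientation; speed is the mean speed in m/s.
- r.move_joints(angles): joint-space move.
- r.let_go() and r.grab(squeeze=None): open the fingers fully, or close them until they stop; squeeze is the grip in N (None keeps the last).
- r.wait(seconds).
- r.inverse_kinematics(position, orientation): joint angles nearest the present ones, or None.
- r.sense(): the state.
- r.snapshot(name): name is "side" or "top"; returns a dict with "frame" (420x560x3 uint8, red, green, blue), "fx", "fy", "cx", "cy" (pixels), "R" (3x3) and "t" (3): a world point X has camera coordinates R X + t. Camera axes: x right, y down, z forward; pixel columns grow to the right and rows downward; lengths in m; the calibration is good to about 2 mm. A picture is of the moment at which its call begins. There is no depth.
A pose or a line that the arm cannot do raises r.IKError and nothing moves.
- r.hand_in(): hands the job in, once; it reports no verdict.
The state is a dict: "clock": time; "joints": joint angles; "joint_vel": joint speeds; "joint_torque": joint torques, N m; "tcp_pos": TCP position; "orientation": TCP orientation; "contact_force": force on the tool from outside, world axes, zero at the start; "torque": the same for the moment, N m; "opening": finger opening in m.
Only numpy, scipy, OpenCV 4.12 (cv2) and the standard library are available. Lean on these libraries where they do the work, as an engineer would, in place of code of your own. Each camera call takes 0.05 s, during which the arm holds its last target.

## Working session

There is one attempt and no reset: what is moved stays moved. The work goes in short steps, each a Python script; the robot and the scene stay as the last script left them, time stands still between calls to the robot, and variables do not carry over. Pictures are saved under pics/ and viewed, and the job is handed in when it is done.

```bash
mkdir -p pics; python3 - <<'E'
from station import r
import cv2,json,numpy as np
for n in("top","side"):
    s=r.snapshot(n); cv2.imwrite(f"pics/{n}0.png",s["frame"][:,:,::-1])
    print(n,s["fx"],s["fy"],s["cx"],s["cy"],np.round(s["R"],4).tolist(),np.round(s["t"],4).tolist())
q=r.sense(); print(q["clock"],q["tcp_pos"],q["orientation"],q["opening"],q["contact_force"])
E
```

```text
top 444.8475885802335 444.8475885802335 280.325663928414 213.081321530641 [[0.0018, -1.0, 0.0074], [-0.984, -0.0031, -0.1779], [0.178, -0.007, -0.984]] [0.1142, 0.5622, 1.3802]
side 470.1136694674448 470.1136694674448 272.8490164935747 204.889746583727 [[-0.8661, -0.4995, 0.021], [-0.3269, 0.5341, -0.7797], [0.3782, -0.6821, -0.6258]] [0.5625, 0.1984, 1.1541]
0.1 [ 0.25054986 -0.54522758  0.40364608] [-1.79901889e+02 -3.68829868e-03  2.46807658e+01] 0.08796358345341326 [ 0.12990514 -0.15397518 -0.62043877]
```

View pics/top0.png

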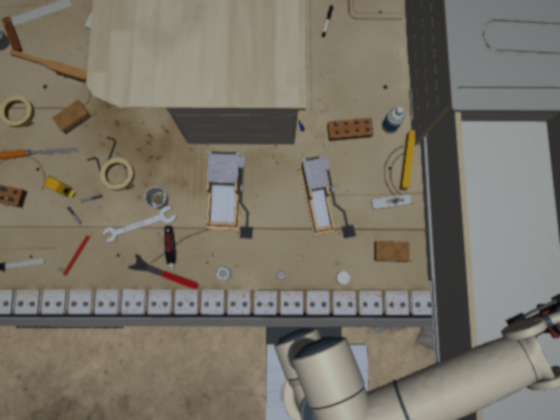

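View pics/side0.png

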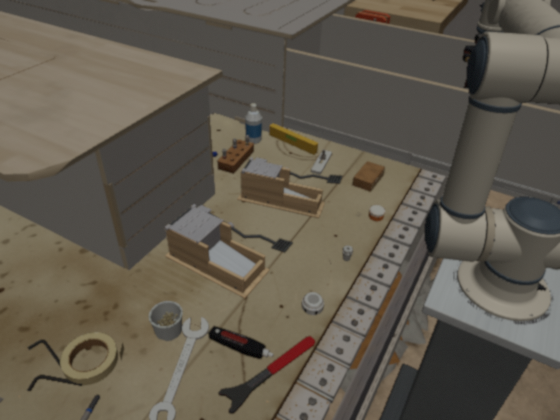

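The wide hopper is the left one, with its tray at about (223,205) and its foot plate at about (246,232) in the top view. The narrow hopper's plate is at (349,231). Next I'll look closer and measure.

```bash
cat > h.py <<'E'
import numpy as np,cv2
def ray(s,u,v):
    R=np.array(s["R"]);t=np.array(s["t"])
    return -R.T@t, R.T@np.array([(u-s["cx"])/s["fx"],(v-s["cy"])/s["fy"],1])
def onz(s,u,v,z):
    c,d=ray(s,u,v); return c+d*(z-c[2])/d[2]
def proj(s,X):
    p=np.array(s["R"])@np.array(X)+np.array(s["t"]); return np.array([s["fx"]*p[0]/p[2]+s["cx"],s["fy"]*p[1]/p[2]+s["cy"]])
def tri(s1,p1,s2,p2):
    A=[];b=[]
    for s,p in((s1,p1),(s2,p2)):
        c,d=ray(s,*p); d/=np.linalg.norm(d); M=np.eye(3)-np.outer(d,d); A.append(M);b.append(M@c)
    A=np.vstack(A);b=np.hstack(b); X=np.linalg.lstsq(A,b,rcond=None)[0]; return X,np.abs(A@X-b).max()
E
python3 - <<'E'
from station import r
from h import *
S={n:r.snapshot(n) for n in("top","side")}
import pickle; pickle.dump(S,open("s0.pkl","wb"))
B={"top":(200,145,75,100),"side":(160,200,140,95)}
P={}
for n,(x,y,w,h) in B.items():
    f=S[n]["frame"]; c=f[y:y+h,x:x+w,::-1]
    cv2.imwrite(f"pics/{n}_c.png",cv2.resize(c,None,fx=5.6,fy=5.6,interpolation=cv2.INTER_CUBIC))
    m=(f.max(2)<75).astype(np.uint8)
    k,l,st,ce=cv2.connectedComponentsWithStats(cv2.morphologyEx(m,cv2.MORPH_OPEN,np.ones((4,4))))
    for i in range(1,k):
        if x<ce[i][0]<x+w and y<ce[i][1]<y+h: print(n,st[i],ce[i],onz(S[n],*ce[i],.075))
E
```

```text
top [239 170   5  15  61] [241.06557377 177.01639344] [0.67440534 0.2416988  0.075     ]
top [242 228  11  11 119] [246.91596639 233.        ] [0.49372072 0.2202376  0.075     ]
side [205 229  18  19 205] [213.89268293 238.30243902] [0.6512268  0.29028781 0.075     ]
side [274 241  18  12 165] [282.42424242 246.05454545] [0.49369249 0.2268694  0.075     ]
```

View pics/top_c.png

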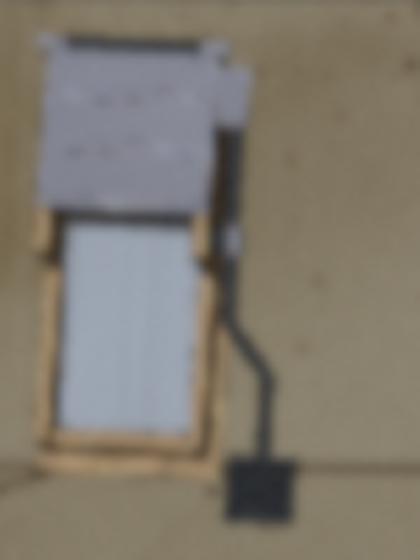

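View pics/side_c.png

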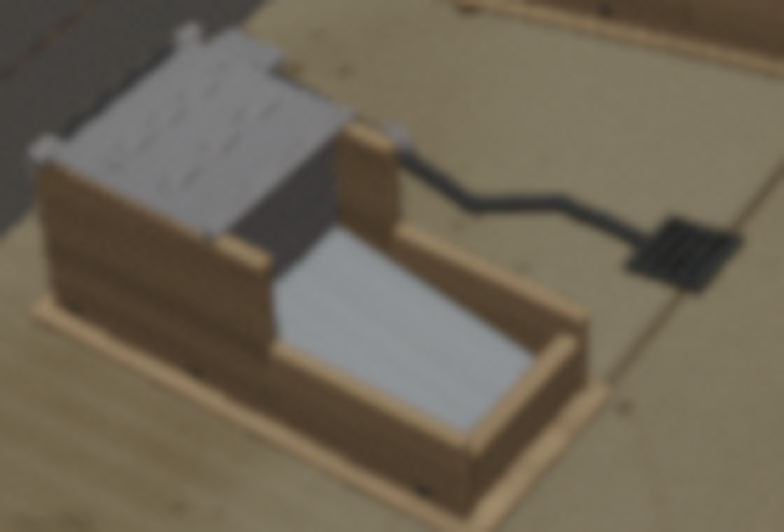

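```bash
python3 - <<'E'
import pickle; from h import *
S=pickle.load(open("s0.pkl","rb")); t,s=S["top"],S["side"]
T=lambda u,v,z:onz(t,200+u/5.6,145+v/5.6,z)
D=lambda u,v,z:onz(s,160+u/5.6,200+v/5.6,z)
print("pad",tri(t,(246.4,232.4),s,(282.1,245.8)), "crop", T(260,490,.075),D(683,255,.075))
def yaw(a,b,off=0): d=b-a; return np.degrees(np.arctan2(d[1],d[0])),np.linalg.norm(d)
print("lidfront L->R", yaw(T(213,210,.107),T(40,208,.107)))
print("base front", yaw(T(217,472,.008),T(36,470,.008)))
print("padfront/back",yaw(T(292,521,.072),T(226,521,.072)),yaw(T(296,460,.078),T(231,460,.078)))
print("side base left edge", yaw(D(465,530,.006),D(35,310,.006)), "front", yaw(D(605,388,.006),D(465,530,.006)))
print("side walltop R front",D(585,320,.055),"front inner L",D(470,440,.055))
E
```

```text
pad (array([0.49655911, 0.22230975, 0.07057033]), np.float64(0.000338534794030676)) crop [0.49529472 0.22178687 0.075     ] [0.49552891 0.22586295 0.075     ]
lidfront L->R (np.float64(89.52737148314382), np.float64(0.09634706538096549))
base front (np.float64(89.52321699625425), np.float64(0.10615080032410613))
padfront/back (np.float64(90.15414611155778), np.float64(0.036883016411636445)) (np.float64(90.1647662110159), np.float64(0.03632689765350952))
side base left edge (np.float64(-1.930132327009908), np.float64(0.23863531824103018)) front (np.float64(84.81037559057249), np.float64(0.10110475763323723))
side walltop R front [0.52166815 0.26456009 0.055     ] front inner L [0.52670452 0.34841718 0.055     ]
```

The foot plate is at about (0.4955, 0.2235, 0.075). Both views agree to about 4 mm, and the triangulated height of 71 mm is close to the given 75 mm. Hopper yaw is about 0 to -1 degrees. Next I'll move above the plate with the fingers closed.

```bash
python3 - <<'E'
from station import r
import cv2
r.grab(10)
r.reach([0.4955,0.2235,0.40],[180,0,0])
r.servo_line([0.4955,0.2235,0.300],speed=.12)
for n in("top","side"): cv2.imwrite(f"pics/{n}1.png",r.snapshot(n)["frame"][90:300,140:420,::-1].repeat(2,0).repeat(2,1))
q=r.sense(); print(q["clock"],q["tcp_pos"],q["orientation"],q["opening"],q["contact_force"])
E
```

```text
5.4667 [0.49571569 0.22358793 0.30133482] [-1.79957538e+02 -1.16940391e-01  1.24143204e-03] 0.0005662964179540615 [ 0.0630202  -0.66726933  0.65560946]
```

View pics/side1.png

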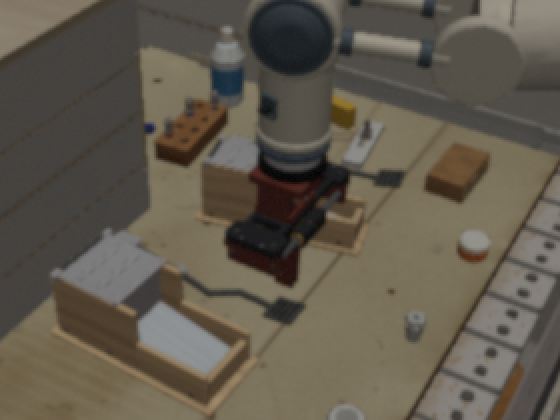

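View pics/top1.png

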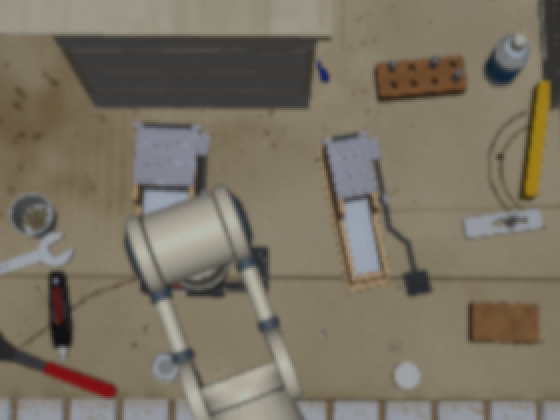

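The fingertips, at about (288,280) in the side crop, are directly above the plate at (284,310). Now pressing along the plate's arc while watching force.

```bash
cat > arc.py <<'E'
import numpy as np
def tip(th,dz=0):
    x=-140*np.cos(th)+7*np.sin(th); z=82-140*np.sin(th)-7*np.cos(th)
    return [0.4955+(x+140)/1000,0.2235,z/1000+0.182+dz+0.010*np.tan(th)]
E
python3 - <<'E'
from station import r
from arc import tip
import numpy as np
def st(l):
    q=r.sense(); print(l,round(q["clock"],2),np.round(q["tcp_pos"],4),np.round(q["contact_force"],1)); return q
f0=r.sense()["contact_force"][2]
r.servo_line(tip(0,.006),speed=.06); st("near")
for th in(0.0,.06,.12,.18,.24,.29,.32,.34):
    r.servo_line(tip(th),speed=.04); q=st(th)
    if q["contact_force"][2]-f0>25: break
dz=0
while abs(q["contact_force"][2]-f0)<14 and dz>-.010:
    dz-=.0015; r.servo_line(tip(.34,dz),speed=.03); q=st(dz)
import cv2
for n in("top","side"): cv2.imwrite(f"pics/{n}2.png",r.snapshot(n)["frame"][130:290,140:340,::-1].repeat(3,0).repeat(3,1))
E
```

```text
near 6.23 [0.4956 0.2235 0.2632] [ 0.8 -0.2 -0.2]
0.0 6.53 [0.4956 0.2235 0.2573] [1.5 0.1 0.7]
0.06 6.88 [0.4962 0.2235 0.249 ] [0.7 0.5 0.4]
0.12 7.22 [0.4974 0.2235 0.2413] [0.6 0.3 4. ]
0.18 7.56 [0.499  0.2235 0.2338] [ 1.1 -0.3  4.4]
0.24 7.9 [0.5012 0.2235 0.2264] [0.1 0.2 4.9]
0.29 8.21 [0.5033 0.2235 0.2203] [-0.9 -0.2  4.3]
0.32 8.46 [0.5048 0.2235 0.2167] [ 0.1 -0.1  4.2]
0.34 8.71 [0.5058 0.2235 0.2142] [-0.  -1.5  5. ]
-0.0015 8.96 [0.506  0.2235 0.2131] [ 1.5 -0.5  5.4]
-0.003 9.21 [0.5062 0.2234 0.2122] [ 0.2 -1.9  7.7]
-0.0045000000000000005 9.46 [0.5062 0.2235 0.212 ] [-2.  -1.9 13.4]
-0.006 9.71 [0.5062 0.2234 0.2118] [-6.3 -3.3 19.4]
```

View pics/side2.png

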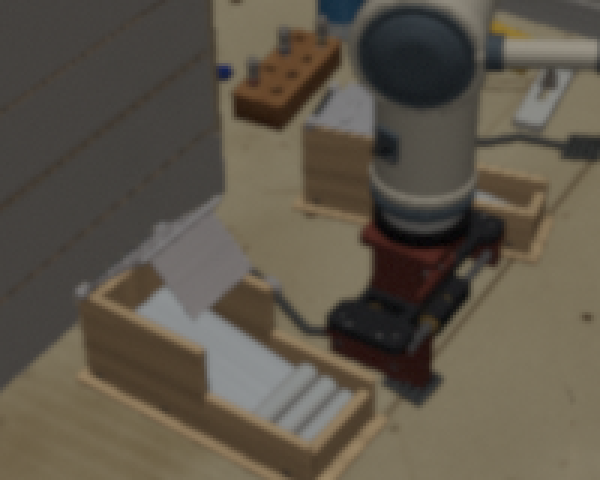

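View pics/top2.png

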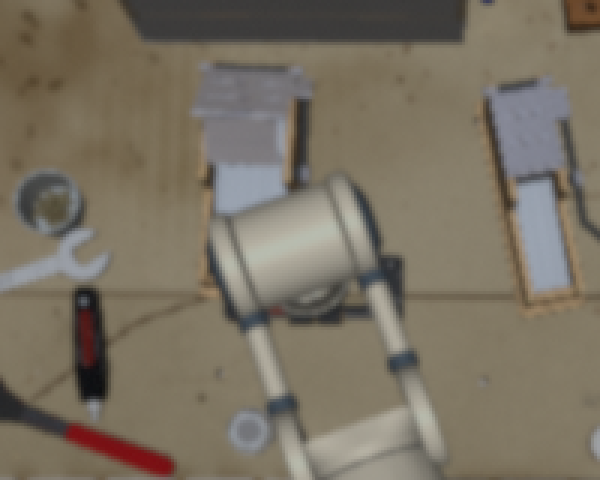

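The lid is open and the hard stop was felt, with force rising from 5 to 19 N. All three pins lie at the front of the tray, at about (285–330, 390–410) in the side crop. I'll hold a moment longer, then ease up slowly.

```bash
python3 - <<'E'
from station import r
from arc import tip
import numpy as np,cv2
def st(l):
    q=r.sense(); print(l,round(q["clock"],2),np.round(q["tcp_pos"],4),np.round(q["contact_force"],1)); return q
r.wait(.8)
cv2.imwrite("pics/side3a.png",r.snapshot("side")["frame"][130:290,140:340,::-1].repeat(3,0).repeat(3,1))
st("hold")
for th,dz in((.34,-.002),(.32,0),(.29,0),(.24,0),(.18,0),(.12,0),(.06,0),(0,0),(0,.008)):
    r.servo_line(tip(th,dz),speed=.02); st(th)
r.wait(.3)
cv2.imwrite("pics/side3b.png",r.snapshot("side")["frame"][130:290,140:340,::-1].repeat(3,0).repeat(3,1))
E
```

```text
hold 10.66 [0.5062 0.2234 0.2119] [-4.6 -3.  19.4]
0.34 11.01 [0.5061 0.2235 0.2127] [ 1.9 -0.8  5.5]
0.32 11.38 [0.5048 0.2235 0.2167] [ 1.  -0.3  5.1]
0.29 11.72 [0.5033 0.2235 0.2205] [1.2 0.  4.4]
0.24 12.2 [0.5012 0.2236 0.2266] [ 2. -0.  4.]
0.18 12.74 [0.499  0.2236 0.234 ] [3.  0.8 5.4]
0.12 13.28 [0.4972 0.2235 0.2413] [ 1.7 -0.   3.3]
0.06 13.82 [0.4961 0.2235 0.2492] [0.9 0.7 3.6]
0 14.37 [0.4955 0.2235 0.2571] [ 1.  -0.7  3.1]
0 14.92 [0.4954 0.2235 0.2647] [-0.3 -0.9 -0. ]
```

View pics/side3a.png

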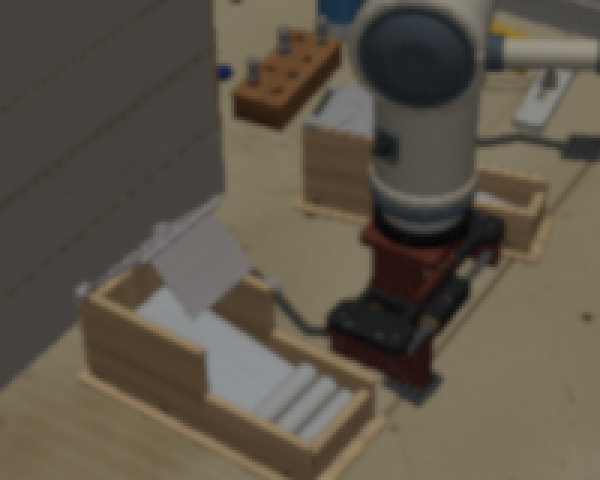

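View pics/side3b.png

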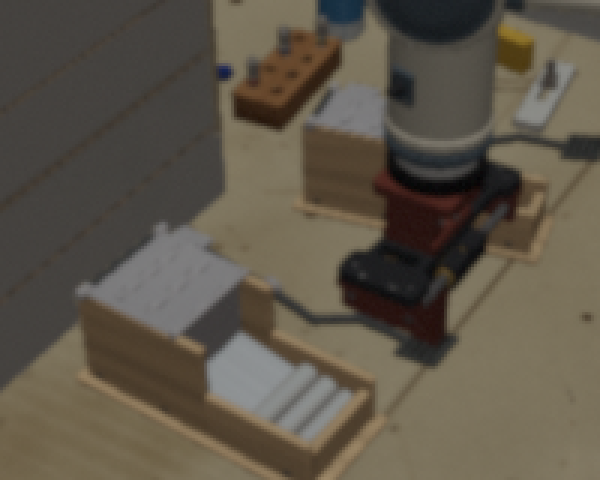

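The lid is shut, the three pins are still in the tray, and the force is back to zero. Now moving clear for a final look.

```bash
python3 - <<'E'
from station import r
from h import *
import pickle
r.servo_line([0.4955,0.2235,0.40],speed=.12)
r.reach([0.251,-0.545,0.405],[180,0,24.68]); r.wait(.3)
S={n:r.snapshot(n) for n in("top","side")}
S0=pickle.load(open("s0.pkl","rb"))
for n in S:
    d=cv2.absdiff(S[n]["frame"],S0[n]["frame"]).max(2); m=(cv2.GaussianBlur(d,(3,3),0)>30).astype(np.uint8)
    k,l,st,ce=cv2.connectedComponentsWithStats(m)
    print(n,[(st[i].tolist()) for i in range(1,k) if st[i][4]>5])
t=S["top"]; cv2.imwrite("pics/top4.png",cv2.resize(t["frame"][145:245,200:275,::-1],None,fx=5.6,fy=5.6,interpolation=cv2.INTER_CUBIC))
cv2.imwrite("pics/side4.png",S["side"]["frame"][:,:,::-1])
q=r.sense(); print(q["clock"],q["contact_force"])
E
```

```text
top [[212, 208, 23, 4, 46], [211, 214, 23, 4, 43], [551, 293, 9, 13, 73], [541, 300, 9, 7, 44], [521, 305, 19, 14, 137], [513, 313, 9, 6, 35], [506, 319, 5, 7, 25]]
side [[465, 81, 3, 7, 17], [240, 251, 18, 13, 70], [230, 258, 14, 13, 48], [238, 262, 13, 13, 46]]
19.7833 [ 0.11029089  0.11046423 -0.27988758]
```

View pics/top4.png

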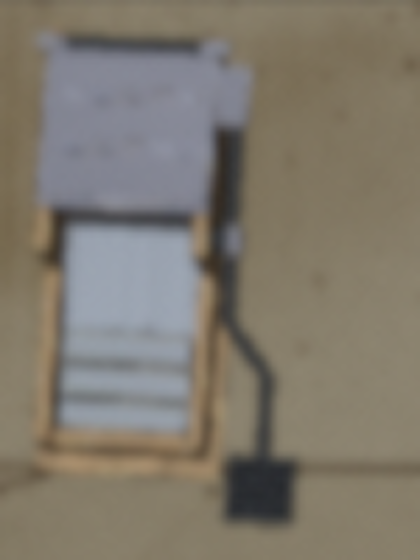

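View pics/side4.png

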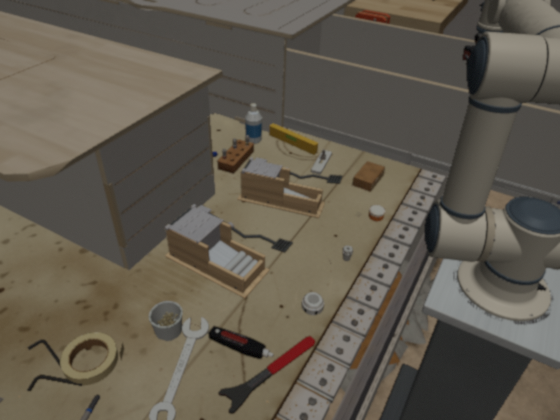

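Compared with the start, the pictures differ only at the pins in the tray (top crop rows 335–430) and at the gripper and arm. The lid, plate, narrow hopper and bystanders look the same as before.

```bash
python3 -c "
from station import r
r.hand_in()"
```

```text
the job is handed in; nothing more can be done
```

I pressed the wide hopper's lever down to its stop, held it until all three pins had rolled into the front tray, then eased it back up and handed the job in at about 20 s.

- **Press:** I used closed fingertips on the foot plate. The force was about 5 N on the way down and rose to 19 N at the hard stop. I held it there for about 1 s, and pictures showed the lid open and the three pins in the tray.
- **Release:** I followed the plate up at about 0.02 m/s, with 3–5 N of contact until it reached the top. The lid was not seen to slam, but I had no direct reading of the lever's speed.
- **Final check:** From the start position, the before and after pictures differ only at the three pins and the gripper and arm. Both lids look shut, the bystanders have not moved, and the contact force was about 0.
- **Disagreements:** The two views of the foot plate differed by about 4 mm in y, and its triangulated height was 71 mm against the given 75 mm. Neither affected the press. The lid angles were judged from the pictures only.

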